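Load the indexing table with collet tins and hold its index pin out

TASK

Load the column of collet tins on the round indexing table: stack the loose deep tin squarely on the tin that already stands there, then the shallow tin squarely on top of that, leaving the bottom tin on the disc. Then grip the black knob of the sprung index pin, pull it straight up fully back, and finish while still holding it there, with the pin clear of its seat hole, so that the table can be turned. Leave the other things on the bench where they are.

Things in the scene. Friction and masses are not known exactly. Their poses are not given: they have to be found in the camera images.
- base_tin_centre (a point): Centre (half-way up) of the closed metal tin that stands loose near the middle of the indexing disc, 400 g. 50 mm along its x, 64 mm along its y, 40 mm high. Its z axis points up.
- deep_tin_centre (a point): Centre (half-way up) of the loose deep closed metal tin on the bench top to the robot's right, about 350 g. 50 mm along its x, 64 mm along its y, 40 mm high, z up. Its lid is shut and flush.
- shallow_tin_centre (a point): Centre (half-way up) of the loose shallow closed metal tin on the bench top to the robot's right, about 220 g. 50 mm along its x, 64 mm along its y (the same outline as the other tins), 28 mm high, z up.
- disc_centre (a point): Centre of the top face of the indexing table's steel disc, 32 mm above the bench. The table is bolted down and does not move here; the disc's radius is 112 mm, its grey base's 115 mm. Axes are the table's own: z up, +y towards the index pin.
- seat_hole (a point): Mouth of the index pin's seat hole in the disc's top face, 100 mm from the disc's centre along the table's +y. Above it is the pin's bracket: a grey arm 32 mm wide (table's x), top 92 mm above the bench, with a bush 22 mm in diameter up to 100 mm; the arm runs outwards (+y) to a post 46 mm wide, 34 mm deep, 138 mm from the disc's centre.
- knob_centre (a point): Centre of the round black knob on top of the index pin, straight above the seat hole, 133 mm above the bench when seated. Knob 28 mm in diameter, 22 mm high, on a neck 16 mm in diameter with 22 mm free below the knob when seated. Axes as the table's.
- plunger (a joint): How far the index pin is drawn straight up, in m: 0 seated (its tip 12 mm down in the hole), 0.012 tip level with the disc's face, 0.025 fully back against its stop. A spring draws it down with about 5 N when seated and 11 N fully back; it snaps back if let go.
- collet: Bystander: steel collet standing upright, 40 mm in diameter at the top, 50 mm high, origin under its foot.
- plug: Bystander: brass expansion plug standing upright, 24 mm in diameter, 45 mm high, origin under its foot.
- bocal: Bystander: nickel bocal blank, an S-bent tube 12 mm thick and about 270 mm long lying across the far part of the bench, along its own y.
- collar: Bystander: flat steel collar, 36 mm in diameter, 14 mm high, origin under its centre.
- driver: Bystander: screwdriver 190 mm long, lying along its own x at the robot's left.
- oil: Bystander: amber oil bottle, 44 mm in diameter, 110 mm high, origin under its foot.
- base_tin: The base tin itself (see its centre point); this origin is the centre of its underside.
- deep_tin: The deep tin itself (see its centre point); this origin is the centre of its underside.
- shallow_tin: The shallow tin itself (see its centre point); this origin is the centre of its underside.
Not all that is in view belongs to the job. Leave any blue or purple look-alike of the shallow_tin alone.

How it is judged:
On the way, in this order (a step that is already met when the one before it is completed fails the run):
1. the deep tin stands squarely on the bottom tin, let go (horizontal distance between deep_tin_centre and base_tin_centre below 0.008 m and z of deep_tin_centre in the frame of base_tin_centre between 0.035 and 0.045 m and angle between the x axis of deep_tin_centre and the x axis of base_tin_centre, either way round below 0.17 rad and angle between deep_tin_centre's own z axis and vertical below 0.08 rad and contact force between the fingers and deep_tin below 0.1 N), for 0.2 s.
2. the shallow tin stands squarely on the deep tin, let go (all of step 1 and horizontal distance between shallow_tin_centre and deep_tin_centre below 0.008 m and z of shallow_tin_centre in the frame of deep_tin_centre between 0.029 and 0.039 m and angle between the x axis of shallow_tin_centre and the x axis of deep_tin_centre, either way round below 0.17 rad and angle between shallow_tin_centre's own z axis and vertical below 0.08 rad and contact force between the fingers and shallow_tin below 0.1 N), for 0.2 s.
3. the index pin is pulled fully back by the gripper (value of joint plunger above 0.02 m and contact force between the fingers and plunger above 1 N), for 0.2 s.
At the end, for the whole second after the job is handed in: Fingers hold the index pin drawn over 20 mm of 25; bottom tin on the disc within 25 mm of its centre, deep tin on it, shallow tin on that, each within 8 mm and 0.17 rad of square to the tin below, upright, at rest, not touched by the gripper (all of step 2 and all of step 3 and horizontal distance between base_tin_centre and disc_centre below 0.025 m and height (world z) of base_tin_centre between 0.047 and 0.057 m and angle between base_tin_centre's own z axis and vertical below 0.08 rad and contact force between the fingers and base_tin below 0.1 N and linear speed of each of base_tin, deep_tin, shallow_tin below 0.02 m/s); the arm keeps its last pose, push and grip.
It fails at once if a bystander was moved by more than 30 mm (distance of any of collet, plug, bocal, collar, driver, oil from where it was at the start of the episode above 0.03 m).
It also fails if it takes over 64 s, if anything falls off the work surface, if the arm or the gripper's body presses on something with over 40 N, if the wrist force passes 120 N, or if a joint passes its speed limit or range.

ROBOT

A 6-joint arm with a two-finger parallel gripper is mounted at the origin on the work surface. World frame = base frame: x ahead of the robot, y to its left, z up, the work surface at z = 0. Lengths are in m, angles in rad, forces in N, time in s.
With the tool pointing down it reaches from about 0.325 to 0.9 m from the base axis. Payload 6.1 kg.
Tool frame: the origin (TCP) lies midway between the tips of the shut fingers; the grasp point (between the pads) lies 19 mm behind it; z points along the fingers, y is the line along which they close (so a half turn about z gives the same grasp; the last joint's range is limited). The gripper opens to 85 mm and grips with 20 to 120 N. Pads are 22 mm wide; open, the fingers measure 114 mm over their backs; the gripper's body (76 mm by 85 mm) begins 54 mm behind the grasp point. The pads swing forward as they close: fully open they stand 13 mm farther back than shut.
Start: joints at [-1.322, 0.22, 1.526, -0, 1.395, -0.126], TCP at [0.229, -0.582, 0.204] pointing down, gripper open.
Joint ranges: [-2.98, 2.98], [-0.91, 2.08], [0.09, 2.57], [-1.24, 4.39], [0.2, 2.65], [-2.68, 2.68]. Speed limits (rad/s): [2.57, 2.57, 3.01, 3.14, 3.14, 3.14].

INTERFACE

Orientations are given as a unit quaternion [w, x, y, z].
In Python, from station import state, snapshot, finish_job gives the robot as it stands. The module is installed in compiled form; this text tells all that it offers.
- The arm moves only by the shell command python3 -m jog 'ROWS'. ROWS is JSON, a list of rows, each a list of 3 entries, a list of its own where there are three numbers: the opening, from 0 (shut) to 1 (fully open), then the shift along the world's x, y, z in cm, then the turn about the world's z in rad. In form: [[claw, [dx, dy, dz], spin], ...]. A call has 1 to 8 rows; each row is the pose to reach, as a shift and turn from the pose commanded when the call began; what a row does not reach only later rows make up. A row lasts 1/8 s, in which the tool goes at most 62.5 mm and 10.7 degrees, less where a joint would pass 70% of its speed; a pose out of reach is approached as far as the arm can. A call with a gripper value outside its range is refused whole. The fingers move at their own pace and stop on an object; the grip force is fixed at half the most. Time passes only in rows, so rows that repeat a pose let the fingers close. It gives the time, the measured TCP pose, the force, the opening and the grip force at its end, in the units of the state.
- state(): the state, without advancing time (a new reading comes with each control period).
- snapshot(name): name is "scene" or "top" or "wrist"; returns a dict with "img" (384x512x3 uint8, red, green, blue), "range_z" (384x512 float32, m along the optical axis (not along the pixel's ray), 0 where there is no reading), "fov_y" (degrees; the focal length in pixels is half the picture's height over the tangent of half this angle, whatever the lens; pixels are square), "cx", "cy" (the principal point, pixels), "rvec" (rotation vector, rad) and "tvec" (3), from world to camera coordinates, as OpenCV has them; the wrist camera has in their place "tool_from_camera" (4x4, takes a point from camera to tool coordinates, whose origin is the TCP and whose axes are the flange's). Camera axes: x right, y down, z forward; pixel columns grow to the right and rows downward; lengths in m; the calibration is good to about 2 mm. A picture is of the moment at which its call begins: read the wrist's pose just before it.
- finish_job(): hands the job in; it is judged then, once.
The state is a dict: "time": time; "qpos": joint angles; "joint_vel": joint speeds; "joint_efforts": joint torques, N m; "position": TCP position; "eef_rot": TCP orientation; "ft_force": force on the tool from outside, world axes, zero at the start; "moment": the same for the moment, N m; "finger_gap": opening from 0.0 (shut) to 1.0 (fully open); "finger_force": force on a finger pad.
Only numpy, scipy, OpenCV 4.12 (cv2) and the standard library are available. Lean on these libraries where they do the work, as an engineer would, in place of code of your own. Each camera call takes 0.05 s, during which the arm holds its last target. There are 200 camera calls.

## Working session

There is one attempt and no reset: what is moved stays moved. The work goes in short steps, Python scripts to look and compute and a shell command to move; the robot and the scene stay as the last step left them, time stands still between calls to the robot, and variables do not carry over. Pictures are saved under pics/ and viewed, at most 10 in all, crops included, and the job is handed in when it is done.

```bash
mkdir -p pics; cat > h.py <<'E'
import numpy as np, cv2, pickle
from station import state, snapshot
def snap(n):
    s=state(); d=snapshot(n); f=d['img'].shape[0]/2/np.tan(np.radians(d['fov_y'])/2)
    if 'rvec' in d:
        R=cv2.Rodrigues(np.array(d['rvec'],float))[0]; d['R']=R.T; d['c']=-R.T@np.array(d['tvec']).ravel()
    else:
        from scipy.spatial.transform import Rotation as Ro
        w,x,y,z=s['eef_rot']; T=np.eye(4); T[:3,:3]=Ro.from_quat([x,y,z,w]).as_matrix(); T[:3,3]=s['position']
        T=T@np.array(d['tool_from_camera']); d['R']=T[:3,:3]; d['c']=T[:3,3]
    d['f']=f; return d
def ray(d,u,v): return d['R']@np.array([(u-d['cx'])/d['f'],(v-d['cy'])/d['f'],1.])
def onz(d,u,v,z):
    r=ray(d,u,v); return d['c']+r*(z-d['c'][2])/r[2]
def cloud(d):
    h,w=d['range_z'].shape; U,V=np.meshgrid(np.arange(w),np.arange(h)); Z=d['range_z']
    P=np.stack([(U-d['cx'])/d['f']*Z,(V-d['cy'])/d['f']*Z,Z],-1)@d['R'].T+d['c']; P[Z==0]=np.nan; return P
def save(d,n,crop=None,k=1):
    im=d['img'][:,:,::-1]
    if crop: u0,v0,u1,v1=crop; im=im[v0:v1,u0:u1]
    cv2.imwrite('pics/'+n,cv2.resize(im,None,fx=k,fy=k,interpolation=cv2.INTER_CUBIC))
E
python3 - <<'E'
from h import *
print(state())
for n in('top','scene'):
    d=snap(n); save(d,n+'1.png',k=1.5); print(n,d['c'],d['f'],d['cx'],d['cy']); pickle.dump(d,open(n+'.pkl','wb'))
E
```

```text
{'time': 0.0, 'qpos': array([-1.32210391e+00,  2.21252083e-01,  1.52763167e+00, -2.71402142e-05,
        1.39465932e+00, -1.26072398e-01]), 'joint_vel': array([-4.76140320e-04,  6.76886253e-04,  3.42302331e-04,  9.53398866e-04,
        5.16222324e-05,  1.11515888e-03]), 'joint_efforts': array([-3.73217745e-04, -4.96903110e+01, -3.89395559e+01, -2.04589924e-04,
        1.11839891e-02, -3.68904011e-06]), 'position': array([ 0.22862413, -0.58097841,  0.20317231]), 'eef_rot': array([-9.72559030e-04,  9.82494314e-01,  1.86290022e-01, -7.30853942e-05]), 'ft_force': array([-0.05611122, -0.13832999, -0.63837467]), 'moment': array([-0.03184501,  0.01657739, -0.02060009]), 'finger_force': 0.0, 'finger_gap': 1.0040071884044426}
top [0.32496362 0.03500024 1.43451435] 427.4584090500277 257.98171140711236 191.75449548664088
scene [1.00075626 0.43065802 0.83529289] 375.77440222278136 254.91384479819743 190.07298373455558
```

View pics/top1.png

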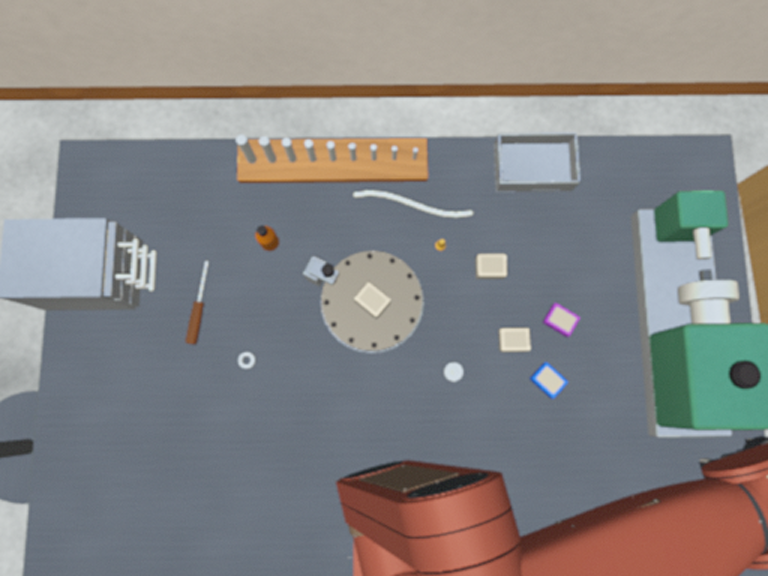

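View pics/scene1.png

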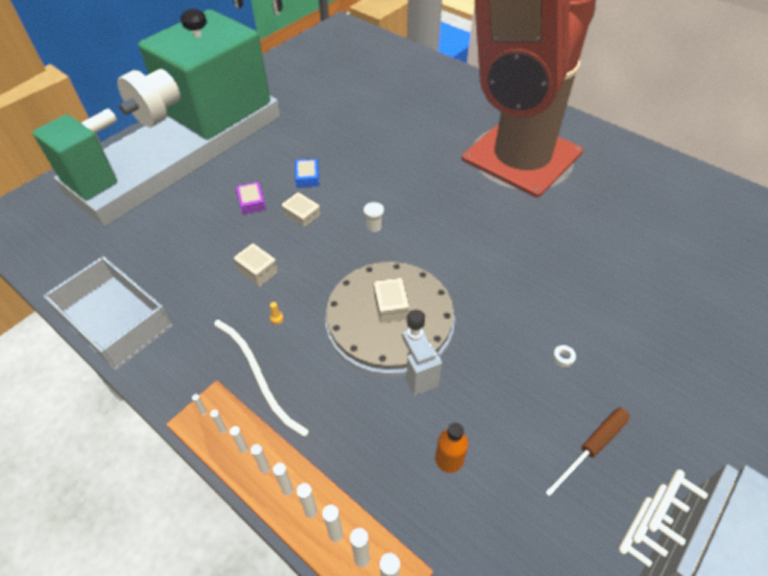

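The top view (768-wide picture) shows two cream tins, at (491,265) and (515,340). It also shows purple and blue rimmed ones at (562,320) and (549,380), the base tin at (372,299) on the disc, and the knob at (328,270). The scene view shows the cream tins at (256,262), which looks taller, and (300,208), which looks shallower. Next I'll measure them in both views and make the enlarged crop.

```bash
cat > m.py <<'E'
from h import *
def tri(d1,p1,d2,p2):
    a=ray(d1,*p1);b=ray(d2,*p2);a/=np.linalg.norm(a);b/=np.linalg.norm(b)
    t=np.linalg.lstsq(np.stack([a,-b],1),d2['c']-d1['c'],rcond=None)[0]
    A=d1['c']+a*t[0];B=d2['c']+b*t[1]; return (A+B)/2,np.linalg.norm(A-B)
def tins(d,crop):
    u0,v0,u1,v1=crop; hsv=cv2.cvtColor(d['img'],cv2.COLOR_RGB2HSV)
    m=((hsv[...,0]>=8)&(hsv[...,0]<=32)&(hsv[...,1]>18)&(hsv[...,1]<90)&(hsv[...,2]>185)).astype('u1')
    k=np.zeros_like(m);k[v0:v1,u0:u1]=1
    cs,_=cv2.findContours(m*k,cv2.RETR_EXTERNAL,cv2.CHAIN_APPROX_NONE)
    return [c for c in cs if cv2.contourArea(c)>60]
E
python3 - <<'E'
from m import *
T=pickle.load(open('top.pkl','rb'));S=pickle.load(open('scene.pkl','rb'))
for n,d,cr in(('top',T,(200,150,400,270)),('scene',S,(140,90,300,240))):
    P=cloud(d)
    for c in tins(d,cr):
        r=cv2.minAreaRect(c); k=np.zeros(d['img'].shape[:2],'u1'); cv2.drawContours(k,[c],-1,1,-1)
        q=P[cv2.erode(k,np.ones((3,3)))>0]
        print(n,np.round(r[0],1),np.round(r[1],1),round(r[2],1),'A',cv2.contourArea(c),'depthpos',np.nanmedian(q,0).round(4))
for nm,u,v in(('deep?',327,177),('shal?',343.5,226.5),('purple',374.5,213),('blue',366,253),('base',248,199.5),('knob',219,180)):
    print(nm,cloud(T)[int(v),int(u)].round(3), T['img'][int(v),int(u)])
save(S,'crop1.png',(140,95,260,200),6)
E
```

```text
top [366.3 253.3] [13.4  8.5] 45.0 A 107.5 depthpos [ 0.3742 -0.326   0.0289]
top [343. 226.] [14. 20.] 90.0 A 256.5 depthpos [ 0.4632 -0.2542  0.0291]
top [374.9 212.4] [13.9  9.1] 31.0 A 108.5 depthpos [ 0.5085 -0.3624  0.0287]
top [247.8 198.9] [19.9 15.6] 39.3 A 281.0 depthpos [0.5492 0.0584 0.0729]
top [327.5 176. ] [14. 19.] 90.0 A 252.0 depthpos [ 0.6291 -0.2081  0.0407]
scene [259.  207.5] [80. 63.] 0.0 A 2906.5 depthpos [0.5644 0.06   0.033 ]
scene [169.2 172.2] [22.9 16.2] 35.5 A 289.5 depthpos [ 0.6257 -0.2057  0.0409]
scene [199.7 136.4] [21.4 13.6] 32.0 A 220.0 depthpos [ 0.4609 -0.2519  0.0288]
scene [166.  128.3] [ 8.8 10. ] 78.7 A 73.5 depthpos [ 0.5027 -0.3611  0.0289]
deep? [ 0.627 -0.206  0.037] [208 201 183]
shal? [ 0.463 -0.254  0.027] [212 206 189]
purple [ 0.505 -0.358  0.03 ] [210 204 184]
blue [ 0.374 -0.325  0.029] [213 208 189]
base [0.55  0.058 0.068] [212 206 187]
knob [0.598 0.146 0.144] [70 69 71]
```

View pics/crop1.png

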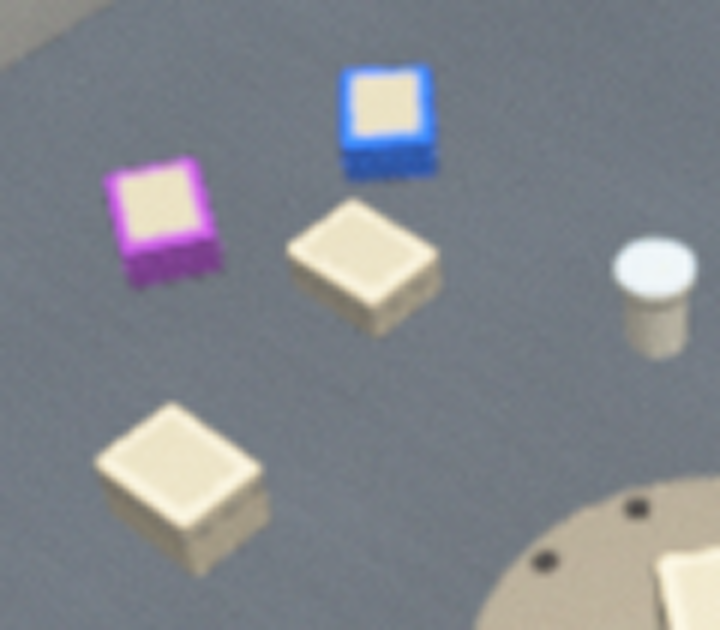

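Two cream tins without a coloured rim stand on the bench. In the scene view (pixels of the 512-wide picture), (169,172) has its top at 41 mm, so it is the deep tin. (200,136) has its top at 29 mm, so it is the shallow tin. The purple tin (166,128) and the blue one are look-alikes and will be left alone. I'll move above the deep tin and refine with the wrist camera.

```bash
python3 -m jog '[[1,[0,6,2],0.18],[1,[1,12,3],0.36],[1,[5,16.5,3],0.54],[1,[9.5,20.5,3],0.72],[1,[14,24.5,3],0.9],[1,[18.5,28.5,3],1.08],[1,[23,32,3],1.2],[1,[28,35,3],1.2]]' && python3 -m jog '[[1,[5.5,2.5,0],0],[1,[9,2.5,0],0],[1,[9,2.5,0],0],[1,[9,2.5,0],0]]'; python3 - <<'E'
from m import *
d=snap('wrist'); save(d,'w1.png'); pickle.dump(d,open('w1.pkl','wb')); print(state()['eef_rot'],d['c'])
E
```

```text
time: 1.1
position: [0.5099, -0.23, 0.2341]
eef_rot: [-0.0, 0.705, 0.709, -0.0]
ft_force: [0.6, -0.8, 0.0]
finger_gap: 0.999
finger_force: 0.0
time: 1.6
position: [0.5979, -0.2066, 0.2335]
eef_rot: [-0.001, 0.706, 0.709, -0.0]
ft_force: [0.7, 0.2, 0.9]
finger_gap: 1.001
finger_force: 0.0
[-5.19153989e-04  7.05925430e-01  7.08285901e-01 -3.16463074e-04] [ 0.598024   -0.12750972  0.4036092 ]
```

View pics/w1.png

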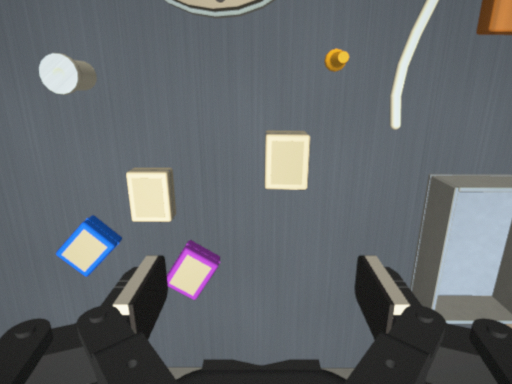

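The wrist view shows the deep tin at (287,160), the shallow tin at (150,195), and the blue and purple ones at (88,247) and (194,268). Next I'll refine with the lid outlines.

```bash
cat >> m.py <<'E'
def lid(d,guess,z,dz=.006,half=.06):
    """top face by depth: points within dz of z near guess -> rectangle centre, sizes, long-axis angle"""
    P=cloud(d); k=(np.abs(P[...,2]-z)<dz)&(np.hypot(P[...,0]-guess[0],P[...,1]-guess[1])<half)
    k=k&(d['img'].astype(int).max(-1)>165)
    q=P[k]; z0=np.median(q[:,2])
    n,lab,st,cen=cv2.connectedComponentsWithStats(k.astype('u1')); i=1+np.argmax(st[1:,4])
    c=cv2.findContours((lab==i).astype('u1'),cv2.RETR_EXTERNAL,cv2.CHAIN_APPROX_NONE)[0][0][:,0]
    w=np.array([onz(d,u,v,z0)[:2] for u,v in c],np.float32)
    r=cv2.minAreaRect(w*1000); b=cv2.boxPoints(r); e=max([b[1]-b[0],b[2]-b[1]],key=np.linalg.norm)
    px=d['f']/np.linalg.norm(d['c']-[*w.mean(0),z0])
    return np.round(r[0],1),np.round(np.array(r[1])+1000/px,1),round(float(np.degrees(np.arctan2(e[1],e[0]))%180),1),round(float(z0*1000),1)
E
python3 - <<'E'
from m import *
W=pickle.load(open('w1.pkl','rb'));T=pickle.load(open('top.pkl','rb'));S=pickle.load(open('scene.pkl','rb'))
for n,d in(('w',W),('t',T),('s',S)):
    print(n,'deep',*lid(d,(.627,-.207),.041)); print(n,'shal',*lid(d,(.462,-.253),.029))
    if n!='w': print(n,'base',*lid(d,(.549,.058),.072))
print(tri(T,(327.5,176),S,(169.2,172.2)),tri(T,(343,226),S,(199.7,136.4)),tri(T,(247.8,198.9),S,(390/1.5,298/1.5)))
E
```

```text
w deep [ 626.8 -207.4] [50.  64.5] 90.2 40.6
w shal [ 462.2 -253.8] [50.3 63.7] 90.3 28.6
t deep [ 629.8 -205.4] [64.8 51.2] 89.5 40.7
t shal [ 463.2 -252.1] [66.5 49.6] 89.4 29.1
t base [549.1  60.2] [67.4 53.3] 50.0 72.5
s deep [ 627.  -204.2] [69.5 51. ] 89.6 40.7
s shal [ 462.1 -250.6] [70.3 51.6] 89.7 28.5
s base [547.5  61.1] [68.1 52. ] 51.7 72.8
(array([ 0.62781285, -0.20512203,  0.04325953]), np.float64(0.0037820447110400533)) (array([ 0.46224549, -0.25227179,  0.03095   ]), np.float64(0.002219423173628209)) (array([0.54960697, 0.06055762, 0.06576632]), np.float64(0.0034734039037841746))
```

Both tins agree across the views to within about 3 mm, and their sizes and heights match the text. I'll descend on the deep tin and grip it.

```bash
python3 -m jog '[[1,[2.9,-0.1,-5],0],[1,[2.9,-0.1,-11],0],[1,[2.9,-0.1,-17],0],[1,[2.9,-0.1,-21],0],[1,[2.9,-0.1,-22.8],0],[1,[2.9,-0.1,-22.8],0],[0,[2.9,-0.1,-22.8],0],[0,[2.9,-0.1,-22.8],0]]' && python3 -m jog '[[0,[0,0,0],0],[0,[0,0,0],0],[0,[0,0,0],0],[0,[0,0,0],0]]'
```

```text
time: 2.65
position: [0.6289, -0.2085, 0.0091]
eef_rot: [0.001, 0.706, 0.709, 0.0]
ft_force: [-21.4, -0.3, 27.0]
finger_gap: 0.604
finger_force: 14.3
time: 3.15
position: [0.634, -0.2095, 0.013]
eef_rot: [0.006, 0.706, 0.709, 0.003]
ft_force: [4.2, 1.1, 15.5]
finger_gap: -0.002
finger_force: 8.3
```

```bash
python3 - <<'E'
from m import *
d=snap('wrist'); save(d,'w2.png'); pickle.dump(d,open('w2.pkl','wb'))
d=snap('scene'); save(d,'s2.png',(100,90,360,260),3); pickle.dump(d,open('s2.pkl','wb'))
print(state())
E
python3 - <<'E'
import cv2,numpy as np
a=cv2.resize(cv2.imread('pics/w2.png'),(400,300));b=cv2.resize(cv2.imread('pics/s2.png'),(400,262))
cv2.imwrite('pics/c2.png',np.hstack([a,np.pad(b,((0,38),(0,0),(0,0)))]))
E
```

```text
{'time': 3.25, 'qpos': array([-4.37781607e-01,  4.97099986e-01,  1.55285816e+00,  1.30799399e-03,
        1.07816952e+00, -4.42533492e-01]), 'joint_vel': array([-0.00152729,  0.0014818 ,  0.00037413,  0.00096566, -0.00126103,
        0.00052815]), 'joint_efforts': array([-1.77613098e+00, -4.51246262e+01, -2.38034374e+01, -9.37272459e-01,
        1.17807481e+00,  3.18352060e-03]), 'position': array([ 0.63397572, -0.20950362,  0.01300871]), 'eef_rot': array([0.00613947, 0.70562508, 0.70855317, 0.00282259]), 'ft_force': array([ 5.10412547,  1.25583239, 17.48358355]), 'moment': array([ 0.24810284, -0.81691276,  0.04182303]), 'finger_force': 8.542426546337083, 'finger_gap': 0.002261157268139625}
```

View pics/c2.png

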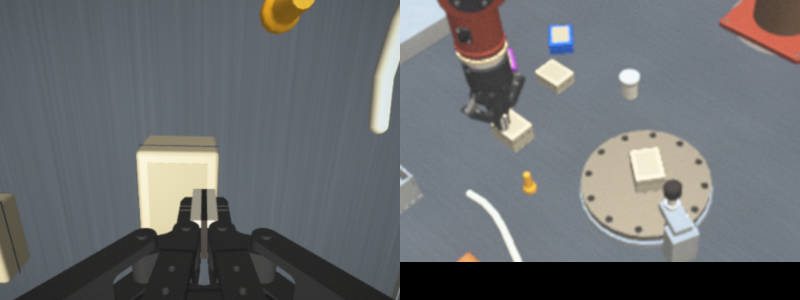

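```bash
python3 - <<'E'
from m import *
W=pickle.load(open('w2.pkl','rb'));S=pickle.load(open('s2.pkl','rb'))
for d in(W,S): 
    for z in(.041,):
        print(lid(d,(.63,-.19),z,.008,.09))
P=cloud(W); 
for u,v in((225,190),(225,215),(225,235),(260,260),(260,290),(260,250)): print(u,v,P[v,u].round(3),W['img'][v,u])
# scene finger tip
P=cloud(S);k=(np.hypot(P[...,0]-.634,P[...,1]+.21)<.06)&(P[...,2]>.03)
print([ (np.round(np.nanmin(P[k],0),3)),np.round(np.nanmax(P[k],0),3)])
E
```

```text
(array([ 617.5, -204.8]), array([58.4, 48.8]), 88.9, 40.5)
(array([ 617.5, -202.5]), array([52.1, 65.3]), 90.4, 40.5)
225 190 [ 0.617 -0.177  0.034] [145 137 112]
225 215 [ 0.617 -0.187  0.04 ] [233 223 185]
225 235 [ 0.617 -0.197  0.04 ] [232 222 184]
260 260 [ 0.633 -0.198  0.062] [36 34 31]
260 290 [ 0.633 -0.202  0.078] [85 81 75]
260 250 [ 0.633 -0.198  0.053] [35 36 34]
[array([ 0.575, -0.27 ,  0.03 ]), array([ 0.693, -0.15 ,  0.444])]
```

```bash
python3 - <<'E'
from m import *
W=pickle.load(open('w2.pkl','rb'))
save(W,'w2b.png',(150,150,350,310),4)
P=cloud(W)
for v in range(235,340,6): print(v,[tuple(P[v,u].round(3)) for u in (240,250,258,266,276)])
E
python3 -m jog '[[0,[0,0,0],0]]'
```

```text
235 [(np.float64(0.624), np.float64(-0.197), np.float64(0.041)), (np.float64(0.629), np.float64(-0.196), np.float64(0.042)), (np.float64(0.632), np.float64(-0.197), np.float64(0.041)), (np.float64(0.636), np.float64(-0.197), np.float64(0.04)), (np.float64(0.641), np.float64(-0.197), np.float64(0.04))]
241 [(np.float64(0.624), np.float64(-0.2), np.float64(0.04)), (np.float64(0.629), np.float64(-0.2), np.float64(0.041)), (np.float64(0.632), np.float64(-0.2), np.float64(0.041)), (np.float64(0.636), np.float64(-0.2), np.float64(0.041)), (np.float64(0.641), np.float64(-0.201), np.float64(0.04))]
247 [(np.float64(0.624), np.float64(-0.204), np.float64(0.04)), (np.float64(0.629), np.float64(-0.199), np.float64(0.05)), (np.float64(0.632), np.float64(-0.199), np.float64(0.05)), (np.float64(0.636), np.float64(-0.199), np.float64(0.05)), (np.float64(0.641), np.float64(-0.204), np.float64(0.04))]
253 [(np.float64(0.624), np.float64(-0.204), np.float64(0.046)), (np.float64(0.629), np.float64(-0.199), np.float64(0.055)), (np.float64(0.632), np.float64(-0.198), np.float64(0.056)), (np.float64(0.636
[... 3789 characters left out ...]
p.float64(0.11)), (np.float64(0.63), np.float64(-0.201), np.float64(0.1)), (np.float64(0.632), np.float64(-0.22), np.float64(0.078)), (np.float64(0.635), np.float64(-0.212), np.float64(0.087)), (np.float64(0.637), np.float64(-0.192), np.float64(0.11))]
337 [(np.float64(0.627), np.float64(-0.192), np.float64(0.113)), (np.float64(0.629), np.float64(-0.213), np.float64(0.09)), (np.float64(0.633), np.float64(-0.293), np.float64(0.001)), (np.float64(0.635), np.float64(-0.216), np.float64(0.086)), (np.float64(0.637), np.float64(-0.194), np.float64(0.111))]
time: 3.38
position: [0.634, -0.2095, 0.013]
eef_rot: [0.006, 0.706, 0.709, 0.003]
ft_force: [5.0, 1.5, 17.2]
finger_gap: 0.0
finger_force: 8.5
```

View pics/w2b.png

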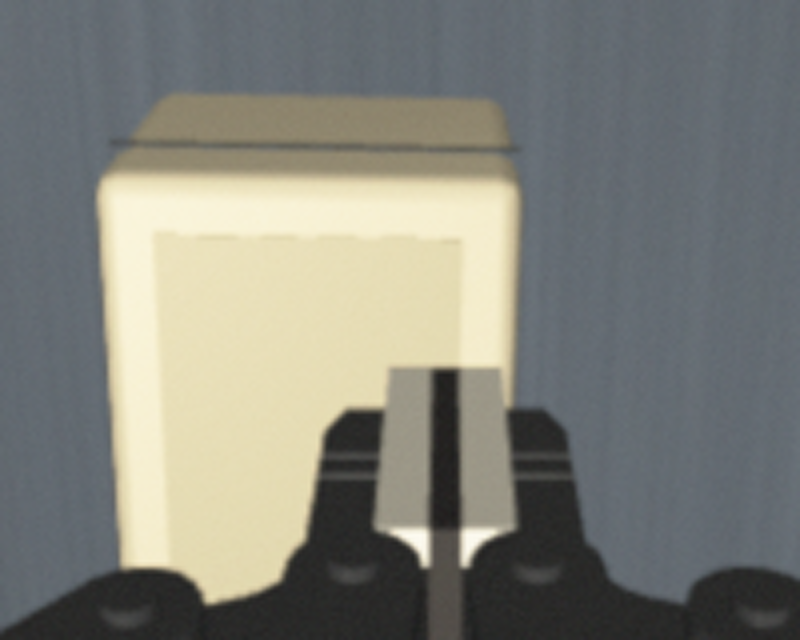

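```bash
python3 - <<'E'
from m import *
W=pickle.load(open('w1.pkl','rb'));P=cloud(W)-[.598,-.2066,.2335]
k=(P[...,2]<.10)&(P[...,2]>-.1)
print(np.nanmin(P[k],0))
for u in(125,140,150,160,365,370,380,395): 
    col=P[:,u]; i=[v for v in range(200,384) if col[v,2]>-.1][:1]
    print(u,i,P[i[0]:i[0]+60:8,u].round(3).tolist())
E
```

```text
[-0.07485243 -0.01193849  0.03960748]
125 [273] [[-0.056, 0.007, 0.053], [-0.053, 0.007, 0.058], [-0.048, 0.011, 0.07], [-0.047, 0.01, 0.074], [-0.045, 0.01, 0.078], [-0.045, 0.007, 0.078], [-0.041, 0.011, 0.087], [-0.039, 0.012, 0.092]]
140 [264] [[-0.049, 0.01, 0.052], [-0.047, 0.01, 0.058], [-0.045, 0.011, 0.064], [-0.043, 0.011, 0.069], [-0.042, 0.01, 0.073], [-0.043, 0.006, 0.072], [-0.043, 0.003, 0.073], [-0.043, 0.001, 0.074]]
150 [256] [[-0.047, 0.01, 0.045], [-0.045, 0.01, 0.051], [-0.043, 0.01, 0.058], [-0.042, 0.009, 0.061], [-0.043, 0.005, 0.061], [-0.043, 0.002, 0.062], [-0.042, 0.0, 0.064], [-0.043, -0.003, 0.064]]
160 [256] [[-0.043, 0.01, 0.045], [-0.043, 0.008, 0.047], [-0.042, 0.005, 0.049], [-0.043, 0.001, 0.049], [-0.043, -0.002, 0.051], [-0.043, -0.005, 0.051], [-0.043, -0.008, 0.053], [-0.148, -0.235, -0.234]]
365 [256] [[0.045, 0.011, 0.045], [nan, nan, nan], [0.042, 0.008, 0.054], [0.043, 0.004, 0.053], [0.043, 0.002, 0.055], [0.042, -0.001, 0.057], [0.043, -0.005, 0.056], [0.043, -0.008, 0.058]]
370 [256] [[0.046, 0.011, 0.046], [0.045, 0.011, 0.051], [0.043, 0.011, 0.058], [0.043, 0.008, 0.058], [0.043, 0.005, 0.06], [0.043, 0.002, 0.061], [0.043, -0.001, 0.061], [0.043, -0.005, 0.062]]
380 [263] [[0.049, 0.011, 0.051], [0.047, 0.01, 0.057], [0.045, 0.011, 0.064], [0.043, 0.011, 0.068], [0.043, 0.009, 0.07], [0.043, 0.006, 0.071], [0.043, 0.003, 0.072], [0.043, 0.0, 0.072]]
395 [272] [[0.056, 0.006, 0.051], [0.053, 0.007, 0.058], [0.048, 0.011, 0.068], [0.047, 0.011, 0.073], [0.045, 0.01, 0.077], [0.045, 0.008, 0.078], [0.044, 0.007, 0.081], [0.04, 0.012, 0.09]]
```

The measurement settles it: the shut fingertips sit about 28 mm (open, about 41 mm) short of the reported TCP, so they closed on top of the lid and nudged the tin about 9 mm. I'll lift, re-measure, and allow for that offset.

```bash
python3 -m jog '[[0,[0,0,2],0],[1,[0,0,8],0],[1,[-0.9,0,10],0],[1,[-0.9,0,10],0],[1,[-0.9,0,10],0]]'; python3 - <<'E'
from m import *
d=snap('wrist'); print(lid(d,(.618,-.206),.041),lid(d,(.462,-.254),.029)); P=cloud(d); p=state()['position']
for u in(150,160,365,370):
    i=[v for v in range(200,384) if P[v,u,2]>p[2]-.02 and np.hypot(*(P[v,u,:2]-p[:2]))<.07][:1]; print(u,i,(P[i[0],u]-p).round(3) if i else '')
E
```

```text
time: 4.0
position: [0.6177, -0.2072, 0.1049]
eef_rot: [-0.001, 0.706, 0.708, -0.0]
ft_force: [-0.4, 0.5, -0.3]
finger_gap: 0.847
finger_force: 0.0
(array([ 617.3, -207.7]), array([64. , 49.6]), 88.9, 40.5) (array([ 462.4, -253.7]), array([49.9, 63.8]), 90.3, 28.6)
150 [263] [-0.048  0.006  0.045]
160 [258] [-0.042  0.01   0.047]
365 [262] [0.046 0.007 0.044]
370 [262] [0.048 0.006 0.043]
```

```bash
python3 -m jog '[[1,[0,0,-5],0],[1,[0,0,-9.5],0],[1,[0,0,-12],0],[1,[0,0,-12.8],0],[1,[0,0,-12.8],0],[0,[0,0,-12.8],0],[0,[0,0,-12.8],0],[0,[0,0,-12.8],0]]' && python3 -m jog '[[0,[0,0,0],0],[0,[0,0,0],0],[0,[0,0,0.5],0],[0,[0,0,2],0]]'
```

```text
time: 5.05
position: [0.6197, -0.2082, -0.0199]
eef_rot: [0.001, 0.706, 0.709, 0.0]
ft_force: [-0.7, 0.4, 5.0]
finger_gap: 0.575
finger_force: 65.0
time: 5.55
position: [0.617, -0.2067, -0.003]
eef_rot: [-0.002, 0.706, 0.709, -0.001]
ft_force: [0.2, 0.1, -4.5]
finger_gap: 0.577
finger_force: 63.8
```

```bash
python3 -m jog '[[0,[0,0,6],0],[0,[0,2,11],-0.17],[0,[-4,6,14],-0.34],[0,[-8,10,15.5],-0.51],[0,[-12,14,15.5],-0.68],[0,[-15,16.5,15.5],-0.68],[0,[-15,16.5,15.5],-0.68],[0,[-15,16.5,15.5],-0.68]]'; python3 - <<'E'
from m import *
d=snap('wrist'); save(d,'w3.png'); pickle.dump(d,open('w3.pkl','wb')); s=state(); print(s['position'],s['eef_rot'])
print('base',lid(d,(.548,.060),.072))
P=cloud(d)
# disc rim edge by height
k=(np.abs(P[...,2]-.032)<.004); q=P[k]; print(len(q), np.median(q[:,2]))
k=(P[...,2]>.125)&(P[...,2]<.16)&(np.hypot(P[...,0]-.6,P[...,1]-.15)<.04); print('knobtop',P[k].mean(0) if k.any() else None)
T=pickle.load(open('top.pkl','rb'));S=pickle.load(open('scene.pkl','rb'))
for D in(T,S):
    P=cloud(D);k=(P[...,2]>.125)&(P[...,2]<.16)&(np.hypot(P[...,0]-.6,P[...,1]-.15)<.05)
    v,u=np.nonzero(k);print(len(u),u.mean(),v.mean(),P[k].mean(0),P[k][:,2].max())
E
```

```text
time: 6.55
position: [0.4694, -0.0428, 0.1542]
eef_rot: [0.001, 0.901, 0.433, 0.001]
ft_force: [0.7, -0.4, -3.9]
finger_gap: 0.574
finger_force: 65.2
[ 0.4696392  -0.04311503  0.15404707] [6.01166199e-04 9.01602356e-01 4.32565011e-01 5.84364261e-04]
base (array([539.4,  50. ]), array([40.7, 49.3]), 140.6, 72.6)
29812 0.03254208774539957
knobtop None
71 217.77464788732394 179.7605633802817 [0.5987196  0.15008519 0.14220582] 0.15061192162983228
143 276.5104895104895 213.3146853146853 [0.60072807 0.15275967 0.14057075] 0.14714876300199575
```

View pics/w3.png

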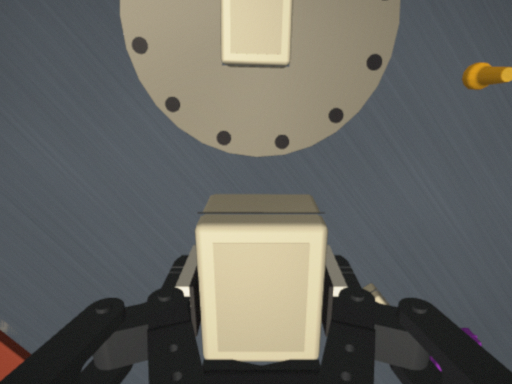

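The wrist view shows the held deep tin at (260,290), level in the grip. The base tin at (256,30) is cut off by the picture edge, so I'll step nearer.

```bash
python3 -m jog '[[0,[2,2.5,1],0],[0,[4,5,2],0],[0,[4,5,2],0],[0,[4,5,2],0]]'; python3 - <<'E'
from m import *
d=snap('wrist'); pickle.dump(d,open('w4.pkl','wb')); save(d,'w4.png'); s=state(); p=s['position']; print(p,s['eef_rot'])
b=lid(d,(.548,.060),.072); print('base',b)
P=cloud(d); hz=p[2]+.0225+.04
h=lid(d,p[:2],hz,.01); print('held',h,'d',np.array(h[0])/1000-p[:2], h[3]/1000-p[2])
k=(P[...,2]>.125)&(P[...,2]<.155)&(np.hypot(P[...,0]-.6,P[...,1]-.15)<.04); print('knob',k.sum(),P[k].mean(0) if k.any() else None)
E
```

```text
time: 7.1
position: [0.5088, 0.0068, 0.1728]
eef_rot: [-0.0, 0.902, 0.433, -0.001]
ft_force: [0.2, -0.5, -4.6]
finger_gap: 0.577
finger_force: 65.4
[0.50843323 0.00664774 0.17260911] [-2.54081396e-04  9.01728393e-01  4.32302337e-01 -7.28347593e-04]
base (array([546.8,  58.7]), array([62.7, 49. ]), 50.0, 72.6)
held (array([509.6,   7.5]), array([62.2, 48. ]), 51.3, 233.3) d [0.00116677 0.00085226] 0.060690887437121505
knob 0 None
```

```bash
python3 -m jog '[[0,[2,2.6,0],-0.02],[0,[3.7,5.1,-2],-0.02],[0,[3.7,5.1,-6],-0.02],[0,[3.7,5.1,-9.5],-0.02],[0,[3.7,5.1,-11],-0.02],[0,[3.7,5.1,-11],-0.02],[0,[3.7,5.1,-11.6],-0.02],[0,[3.7,5.1,-11.6],-0.02]]' && python3 -m jog '[[0,[0,0,-0.3],0],[0,[0,0,-0.5],0],[0,[0,0,-0.5],0]]'
```

```text
time: 8.15
position: [0.5466, 0.0582, 0.0583]
eef_rot: [0.0, 0.906, 0.424, 0.001]
ft_force: [-0.3, -0.6, -5.2]
finger_gap: 0.571
finger_force: 65.2
time: 8.52
position: [0.5457, 0.0584, 0.0522]
eef_rot: [-0.0, 0.906, 0.424, -0.0]
ft_force: [-0.4, -0.3, -4.5]
finger_gap: 0.573
finger_force: 65.2
```

```bash
python3 -m jog '[[0,[0,0,-0.15],0],[0,[0,0,-0.2],0],[0,[0,0,-0.2],0]]'
```

```text
time: 8.9
position: [0.5459, 0.0584, 0.0521]
eef_rot: [0.0, 0.906, 0.424, -0.0]
ft_force: [-6.8, -0.4, 9.1]
finger_gap: 0.577
finger_force: 67.0
```

Contact felt (+9 N). I'll release and rise.

```bash
python3 -m jog '[[0.8,[0,0,0.1],0],[0.9,[0,0,0.1],0],[1,[0,0,0.1],0],[1,[0,0,3],0],[1,[0,0,8],0],[1,[-3,-3.5,13],0],[1,[-4.5,-5.5,15],0],[1,[-4.5,-5.5,15],0]]'; python3 - <<'E'
from m import *
d=snap('wrist'); pickle.dump(d,open('w5.pkl','wb')); s=state(); p=s['position']; print(p)
print('deep',lid(d,(.547,.059),.112)); S=snap('scene'); print('scene deep',lid(S,(.548,.061),.112)); T=snap('top'); print(lid(T,(.549,.060),.112))
for D in(d,S,T):
    P=cloud(D);hsv=cv2.cvtColor(D['img'],cv2.COLOR_RGB2HSV)
    k=(P[...,2]>.125)&(P[...,2]<.16)&(np.hypot(P[...,0]-.6,P[...,1]-.15)<.05); v,u=np.nonzero(k)
    if len(u): print('knob',len(u),u.min(),u.max(),v.min(),v.max(),P[k].mean(0),P[k].max(0),P[k].min(0))
save(d,'w5.png'); save(S,'s5.png',(200,150,330,280),5)
E
```

```text
time: 9.9
position: [0.5019, 0.0021, 0.203]
eef_rot: [0.002, 0.906, 0.423, 0.002]
ft_force: [-0.7, -0.8, -0.5]
finger_gap: 1.0
finger_force: 0.0
[0.50141642 0.00290567 0.2012957 ]
deep (array([545.8,  58. ]), array([63.2, 49.9]), 50.0, 112.5)
scene deep (array([547.3,  61. ]), array([68.7, 51.6]), 50.4, 112.7)
(array([526. ,  52.3]), array([25.4, 27.6]), 134.8, 111.8)
knob 143 271 282 207 220 [0.60072927 0.1527352  0.1406645 ] [0.61160215 0.16398005 0.14708911] [0.58408069 0.13694563 0.12563491]
knob 69 214 222 175 184 [0.5988161  0.15014831 0.1422996 ] [0.61392353 0.16240494 0.14833449] [0.58689909 0.13732006 0.12590847]
```

View pics/s5.png

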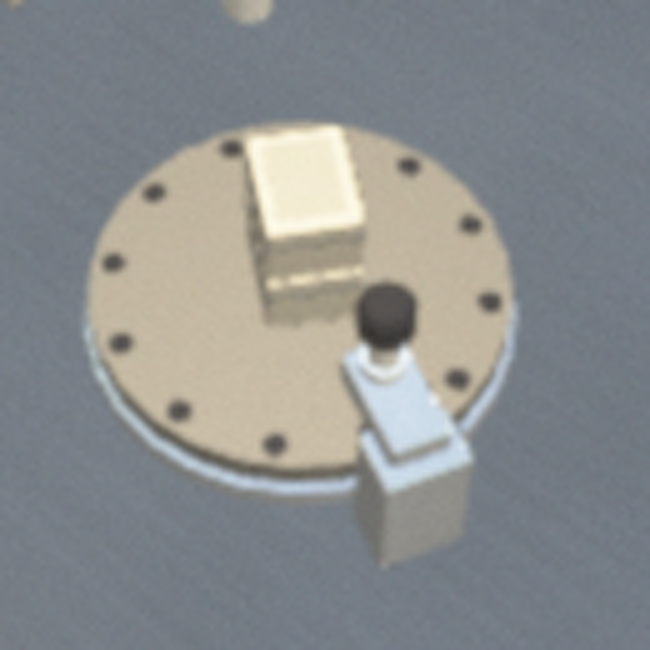

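The scene crop shows the deep tin square on the base tin. The offset measured from the wrist is about 1 mm. Next is the shallow tin.

```bash
python3 -m jog '[[1,[-1,-5,0],0.17],[1,[-2,-10,0],0.35],[1,[-3,-15,0],0.52],[1,[-3.9,-20,0],0.7],[1,[-3.9,-25.6,-4],0.7],[1,[-3.9,-25.6,-9],0.7],[1,[-3.9,-25.6,-9],0.7],[1,[-3.9,-25.6,-9],0.7]]'; python3 - <<'E'
from m import *
d=snap('wrist'); s=state(); p=s['position']; print(p,s['eef_rot'])
print('shal',lid(d,(.462,-.254),.029))
E
```

```text
time: 11.05
position: [0.4624, -0.2519, 0.1108]
eef_rot: [-0.0, 0.705, 0.709, 0.0]
ft_force: [0.2, -0.3, 0.4]
finger_gap: 1.001
finger_force: 0.0
[ 0.46322289 -0.2523894   0.11205321] [1.02464041e-03 7.05174078e-01 7.09033434e-01 2.42882281e-04]
shal (array([ 461.3, -253.3]), array([49.7, 63.6]), 90.3, 28.6)
```

```bash
python3 -m jog '[[1,[-0.1,-0.1,-5],0],[1,[-0.1,-0.1,-10],0],[1,[-0.1,-0.1,-12.8],0],[1,[-0.1,-0.1,-13.8],0],[1,[-0.1,-0.1,-13.8],0],[0,[-0.1,-0.1,-13.8],0],[0,[-0.1,-0.1,-13.8],0],[0,[-0.1,-0.1,-13.8],0]]' && python3 -m jog '[[0,[0,0,0],0],[0,[0,0,0],0],[0,[0,0,0.5],0],[0,[0,0,3],0],[0,[0,0,8],0],[0,[0,0,14],0],[0,[0,0,20],0],[0,[0,0,20],0]]'
```

```text
time: 12.1
position: [0.462, -0.2545, -0.0259]
eef_rot: [0.001, 0.706, 0.709, 0.0]
ft_force: [-1.4, 0.5, 6.2]
finger_gap: 0.566
finger_force: 64.1
time: 13.1
position: [0.4639, -0.256, 0.1789]
eef_rot: [0.006, 0.706, 0.709, 0.001]
ft_force: [1.3, -0.4, -2.7]
finger_gap: 0.575
finger_force: 63.3
```

```bash
python3 -m jog '[[0,[1,5,3],-0.17],[0,[2,10,3],-0.35],[0,[3,15,3],-0.52],[0,[4,20,3],-0.7],[0,[4,25,3],-0.7],[0,[4,25.6,3],-0.7],[0,[4,25.6,3],-0.7],[0,[4,25.6,3],-0.7]]'; python3 - <<'E'
from m import *
d=snap('wrist'); save(d,'w6.png'); s=state(); p=s['position']; print(p,s['eef_rot'])
b=lid(d,(.546,.058),.112); print('deep',b)
for e in(.054,.06): 
    h=lid(d,p[:2],p[2]+e,.01); print('held',h,h[3]/1000-p[2])
print('shift cm',(np.array(b[0])-h[0])/10)
E
```

```text
time: 14.1
position: [0.5005, 0.0013, 0.2017]
eef_rot: [-0.0, 0.906, 0.423, -0.001]
ft_force: [0.4, -0.8, -2.4]
finger_gap: 0.574
finger_force: 63.4
[0.50061166 0.00120431 0.20188439] [-3.71937187e-05  9.06196350e-01  4.22856994e-01 -3.70009041e-04]
deep (array([546.1,  58.4]), array([62.5, 49. ]), 50.1, 112.6)
held (array([501.4,   2.2]), array([61.4, 48.1]), 50.1, 256.2) 0.05431560860645099
held (array([501.4,   2.2]), array([61.4, 48.1]), 50.1, 256.2) 0.05431560860645099
shift cm [4.47 5.62]
```

```bash
python3 -m jog '[[0,[2.2,2.8,0],0],[0,[4.4,5.6,-1],0],[0,[4.5,5.6,-5],0],[0,[4.5,5.6,-9],0],[0,[4.5,5.6,-10.8],0],[0,[4.5,5.6,-11.2],0],[0,[4.5,5.6,-11.5],0],[0,[4.5,5.6,-11.5],0]]' && python3 -m jog '[[0,[0,0,-0.15],0],[0,[0,0,-0.15],0]]'
```

```text
time: 15.15
position: [0.5469, 0.0582, 0.0887]
eef_rot: [0.001, 0.906, 0.423, 0.001]
ft_force: [-0.0, -0.1, -3.0]
finger_gap: 0.572
finger_force: 63.3
time: 15.4
position: [0.5461, 0.0584, 0.0863]
eef_rot: [0.0, 0.906, 0.424, 0.0]
ft_force: [0.5, -0.9, -3.3]
finger_gap: 0.573
finger_force: 63.3
```

```bash
python3 -m jog '[[0,[-0.1,-0.1,-0.1],0],[0,[-0.1,-0.1,-0.2],0],[0,[-0.1,-0.1,-0.2],0]]'
```

```text
time: 15.78
position: [0.5461, 0.0582, 0.0861]
eef_rot: [0.0, 0.906, 0.424, 0.002]
ft_force: [-2.8, 3.8, 9.8]
finger_gap: 0.575
finger_force: 65.0
```

```bash
python3 -m jog '[[0.8,[0,0,0.15],0],[0.9,[0,0,0.15],0],[1,[0,0,0.15],0],[1,[0,0,3],0],[1,[0,0,8],0],[1,[0,0,13],0],[1,[0,0,14],0],[1,[0,0,14],0]]'; python3 - <<'E'
from m import *
d=snap('wrist'); save(d,'w7.png'); pickle.dump(d,open('w7.pkl','wb')); s=state(); p=s['position']; print(p,s['eef_rot'])
S=snap('scene');T=snap('top'); save(S,'s7.png',(200,140,330,260),3)
print('shal scene',lid(S,(.547,.06),.140)); print('top',lid(T,(.547,.06),.140)); print('wr',lid(d,(.547,.06),.140))
P=cloud(d);k=(P[...,2]>.125)&(P[...,2]<.16)&(np.hypot(P[...,0]-.6,P[...,1]-.15)<.05)
v,u=np.nonzero(k); print('knob',len(u),P[k].mean(0),P[k].min(0),P[k].max(0))
k=(P[...,2]>.084)&(P[...,2]<.097)&(np.hypot(P[...,0]-.61,P[...,1]-.17)<.09); print('arm',k.sum(),P[k].min(0),P[k].max(0)); r=cv2.minAreaRect((P[k][:,:2]*1000).astype(np.float32)); print(r)
a=cv2.imread('pics/w7.png'); b=cv2.imread('pics/s7.png'); cv2.imwrite('pics/c7.png',np.hstack([cv2.resize(a,(448,336)),cv2.resize(b,(350,336))]))
E
```

```text
time: 16.77
position: [0.5451, 0.0573, 0.2241]
eef_rot: [0.0, 0.906, 0.424, 0.0]
ft_force: [0.1, 0.7, 0.0]
finger_gap: 1.0
finger_force: 0.0
[0.54421014 0.05734702 0.22257898] [-3.34485732e-04  9.05871094e-01  4.23552793e-01 -6.92811353e-04]
shal scene (array([547.2,  60.8]), array([69.2, 51.1]), 49.9, 140.7)
top (array([538.9,  48.8]), array([38.2, 53.6]), 138.6, 140.1)
wr (array([546.2,  58.7]), array([63.4, 49.9]), 50.1, 140.6)
knob 1312 [0.59743616 0.14852619 0.14359251] [0.58369082 0.13515964 0.12700711] [0.61101437 0.16323051 0.14673025]
arm 1628 [0.57766688 0.12957698 0.08412029] [0.62988268 0.19481898 0.09474861]
((604.1560668945312, 162.21890258789062), (59.958953857421875, 32.0205078125), 62.366634368896484)
```

View pics/c7.png

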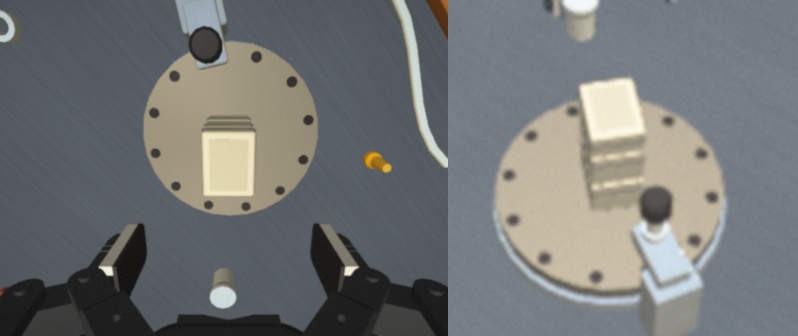

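The stack is square: the lids at 112 mm and 140 mm are within 1 mm of each other. The left half of the picture shows the knob at (205,44), which measures (0.597, 0.149) with its top at 144 mm. The bracket lies at 62°. Next I'll grip the knob.

```bash
python3 -m jog '[[1,[2,4,0],0.1],[1,[4.2,7.5,0],0.2],[1,[5.2,9.1,0],0.2],[1,[5.2,9.1,-4],0.2],[1,[5.2,9.1,-9],0.2],[1,[5.2,9.1,-13],0.2],[1,[5.2,9.1,-14.1],0.2],[1,[5.2,9.1,-14.1],0.2]]' && python3 -m jog '[[0.5,[0,0,0],0],[0,[0,0,0],0],[0,[0,0,0],0],[0,[0,0,0],0],[0,[0,0,0],0],[0,[0,0,0],0]]'
```

```text
time: 17.92
position: [0.5963, 0.148, 0.0823]
eef_rot: [-0.0, 0.859, 0.511, -0.001]
ft_force: [-0.3, -0.2, 1.2]
finger_gap: 0.996
finger_force: 0.0
time: 18.68
position: [0.5972, 0.1486, 0.0841]
eef_rot: [0.0, 0.859, 0.512, 0.001]
ft_force: [-3.2, -0.1, 6.6]
finger_gap: 0.307
finger_force: 58.8
```

```bash
python3 -m jog '[[0,[0,0,0.5],0],[0,[0,0,1],0],[0,[0,0,1.5],0],[0,[0,0,2],0],[0,[0,0,2.3],0],[0,[0,0,2.5],0],[0,[0,0,2.5],0],[0,[0,0,2.5],0]]'
```

```text
time: 19.68
position: [0.597, 0.1486, 0.1063]
eef_rot: [-0.0, 0.859, 0.512, 0.0]
ft_force: [7.4, 2.4, -11.1]
finger_gap: 0.31
finger_force: 59.6
```

```bash
python3 -m jog '[[0,[0,0,0.1],0],[0,[0,0,0.2],0],[0,[0,0,0.2],0],[0,[0,0,0.2],0]]'; python3 - <<'E'
from m import *
S=snap('scene'); W=snap('wrist'); save(S,'s8.png',(200,110,330,260),4); P=cloud(S)
print('shal',lid(S,(.547,.06),.140))
for D in(S,pickle.load(open('s2.pkl','rb'))):
  P=cloud(D);k=(D['img'].max(-1)<90)&(np.hypot(P[...,0]-.598,P[...,1]-.15)<.03)&(P[...,2]>.1); print(k.sum(),np.percentile(P[k][:,2],[2,10]))
print(state()['ft_force'],state()['finger_force'])
E
```

```text
time: 20.18
position: [0.597, 0.1486, 0.1081]
eef_rot: [-0.0, 0.859, 0.512, 0.0]
ft_force: [7.2, 2.8, -10.4]
finger_gap: 0.298
finger_force: 59.6
shal (array([554.9,  49.2]), array([65.7, 29.5]), 39.8, 140.8)
470 [0.15456919 0.16470141]
102 [0.1315147  0.13482568]
[  6.95674892   2.07760595 -12.54974777] 59.578046752139926
```

View pics/s8.png

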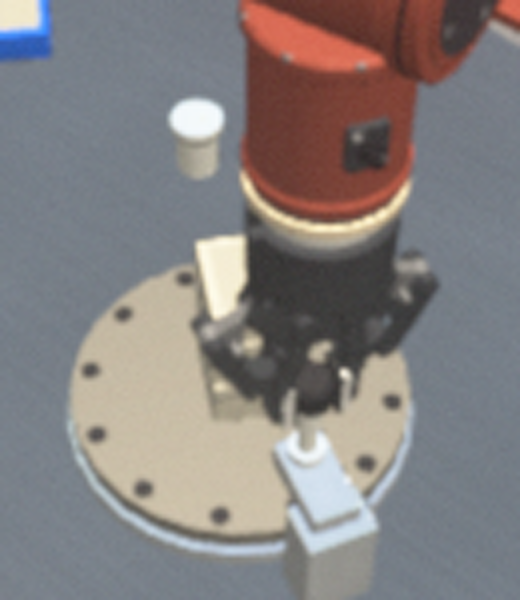

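```bash
python3 -m jog '[[0,[0,0,0.1],0],[0,[0,0,0.2],0],[0,[0,0,0.2],0],[0,[0,0,0.2],0]]'
```

```text
time: 20.78
position: [0.597, 0.1486, 0.1093]
eef_rot: [-0.0, 0.859, 0.512, 0.0]
ft_force: [10.5, 3.2, -16.4]
finger_gap: 0.304
finger_force: 60.3
```

The force climbs at 25 mm of travel, so the pin is on its stop. One steady check before handing in.

```bash
python3 -m jog '[[0,[0,0,0],0],[0,[0,0,0],0],[0,[0,0,0],0],[0,[0,0,0],0],[0,[0,0,0],0],[0,[0,0,0],0]]'; python3 - <<'E'
from station import *
print(state()['ft_force'],state()['position']); print(finish_job())
E
```

```text
time: 21.52
position: [0.597, 0.1485, 0.1093]
eef_rot: [-0.0, 0.859, 0.512, 0.0]
ft_force: [9.3, 2.5, -15.8]
finger_gap: 0.306
finger_force: 60.3
[  9.34724182   2.48790799 -15.75981094] [0.59696582 0.14854815 0.10934615]
the job is handed in; nothing more can be done
None
```

I handed the job in at about 21.5 s with the deep and shallow tins stacked squarely on the bottom tin (about 1 mm off by the wrist camera) and the index pin held about 25 mm up on its stop; the first grasp closed on the deep tin's lid and shifted that tin about 9 mm before I regripped it, and the verdict was not shown.

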